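# Close up a row of blocks in a gang-sanding board

### The arm

A 6-joint arm with a two-finger parallel gripper is mounted at the origin on the work surface. World frame = base frame: x ahead of the robot, y to its left, z up, the work surface at z = 0. Lengths are in m, angles in rad, forces in N, time in s.
With the tool pointing down it reaches from about 0.35 to 0.85 m from the base axis. Payload 8.1 kg.
Tool frame: the origin (TCP) lies midway between the tips of the shut fingers; the grasp point (between the pads) lies 19 mm behind it; z points along the fingers, y is the direction in which the jaws open and shut (so a half turn about z gives the same grasp; the last joint's range is limited). The gripper opens to 85 mm and grips with 20 to 120 N. Pads are 22 mm wide; open, the fingers measure 114 mm over their backs; the gripper's body (76 mm by 85 mm) begins 54 mm behind the grasp point. The pads swing forward as they close: fully open they stand 13 mm farther back than shut.
Start: joints at [-1.279, 0.13, 1.488, -0, 1.523, -0.085], TCP at [0.221, -0.558, 0.231] pointing down, gripper open.
Joint ranges: [-2.96, 2.96], [-0.89, 2.26], [0.02, 2.5], [-1.34, 4.48], [0, 2.73], [-2.66, 2.66]. Speed limits (rad/s): [2.39, 2.39, 2.79, 3.14, 3.14, 3.14].

### API

Orientations are given as a rotation vector (axis times angle).
In Python, from cell import readout, vision, ctrl, finder gives the robot as it stands. The module is installed in compiled form; this text tells all that it offers.
- The arm moves only by the shell command python3 -m crank 'ROWS' [OPENING] [FORCE]. ROWS is JSON, a list of rows, each an object of numbers: "tx", "ty", "tz": the shift along the tool's x, y, z in cm; "spin": the turn about the tool's z in degrees. In form: [{"tx": .., "ty": .., "tz": .., "spin": ..}, ...]. A call has 1 to 5 rows; each row is the pose to reach, as a shift and turn from the pose measured when the call began, along the tool's axes at that moment; what a row does not reach only later rows make up. A row lasts 1/8 s, in which the tool goes at most 62.5 mm and 10.7 degrees, less where a joint would pass 70% of its speed; a pose out of reach is approached as far as the arm can. A call with a gripper value outside its range is refused whole. OPENING is the closure, from -1 (fully open) to 1 (shut), set as the call begins (- or left out, the last holds). The fingers move at their own pace and stop on an object; FORCE is the grip in N (left out, the last holds). Time passes only in rows, so rows that repeat a pose let the fingers close. It gives the time, the measured TCP pose, the force and the opening at its end, in the units of the state.
- readout.get_state(): the state, without advancing time (a new reading comes with each control period).
- vision.snapshot(name): name is "side" or "top"; returns the picture (384x512x3 uint8, red, green, blue); there is no depth.
- vision.calibration(name): a dict with "vfov" (degrees; the focal length in pixels is half the picture's height over the tangent of half this angle, whatever the lens; pixels are square), "cx", "cy" (the principal point, pixels), "R" (3x3) and "t" (3): a world point X has camera coordinates R X + t. Camera axes: x right, y down, z forward; pixel columns grow to the right and rows downward; lengths in m; the calibration is good to about 2 mm. A picture is of the moment at which its call begins. calibration takes no time and is no camera call.
- ctrl.hand_in(): hands the job in, once; it reports no verdict.
Trained networks look in the newest picture that a camera, given by its name, has taken for a name from the list of things; names that differ only in an ending like _2 or _b are one class to them, and where a whole thing is asked for, a point or a joint stands for the part that bears it (a point fixed in the world has none). Each returns a list of dicts, best first, with "score" (0 to 1); they miss things now and then, are a little off and sometimes report something else, mostly with a low value. They report only what shows in the picture. A call takes as long as a camera call. They do not tell look-alikes from the thing itself.
- finder.search_frame(camera, query): "location" ([x, y, z] in m, in the coordinates of the camera as it stood for that picture, good to about 4 mm: the middle of the surface that is visible of it).
The state is a dict: "time_s": time; "joints": joint angles; "qvel": joint speeds; "effort": joint torques, N m; "tcp_pos": TCP position; "orientation": TCP orientation; "contact_force": force on the tool from outside, world axes, zero at the start; "ft_torque": the same for the moment, N m; "opening": opening from 0.0 (shut) to 1.0 (fully open).
Only numpy, scipy, OpenCV 4.12 (cv2) and the standard library are available. Lean on these libraries where they do the work, as an engineer would, in place of code of your own. Each camera call takes 0.05 s, during which the arm holds its last target.

### The job

Push the row of four oak blocks along the channel of the sanding board as one train, from its tail end, until it is fully home against the end stop with no gaps. Then swing the wooden turn button across the channel behind the last block, as far as it goes, to lock the row in for sanding. Do it all by pushing with the fingertips or the outside of the fingers: never grip, straddle or lift the blocks or the button, keep the blocks touching all the way, and leave the other things on the bench where they are.

Things in the scene. Friction and masses are not known exactly. Their poses are not given: they have to be found in the camera images.
- sanding_board: gang-sanding board fixed to the bench: white-faced base 440 mm long (x), 108 wide (y), 18 thick; origin at the centre of its underside, on the bench top. x runs along the channel towards the end stop, y across it towards the rail with the turn button, z up. The channel lies between y = -24 and 24 mm; blocks slide in it on the base. Low steel bench dogs, 14 mm high, stand at both ends
- rail_middle (a point): top of the rail that carries the turn button, at y = 39 mm, x = 0 in the board's frame, 30 mm above the bench; axes as the board's. This rail and its twin at y = -39 mm are each 30 mm wide, 12 mm high above the base, and run from x = -220 to 185 mm
- dowel_top (a point): top of an 8 mm dowel standing 20 mm high on the other rail, at x = -13, y = -44 mm in the board's frame, 50 mm above the bench: the button comes to rest at it
- stop_face (a point): the middle of the end stop's inner face (x = 185 mm in the board's frame, 38 mm above the bench), which the leading block must meet; axes as the board's. The stop is a wooden bar across the board, 35 mm thick, its top 48 mm above the bench
- block_1: plain oak block, 50 mm long (its x, along the channel as the board's x), 44 wide, 40 high, 45 to 90 g; origin at the centre of its underside. Leads the row, nearest the end stop; home at x = 160 mm in the board's frame. Blocks lie on the base, top 58 mm above the bench, 28 mm proud of the rails, 2 mm play each side; the row starts touching, 70 to 120 mm short of the stop
- block_2: plain oak block, 50 mm long (its x, along the channel as the board's x), 44 wide, 40 high, 45 to 90 g; origin at the centre of its underside. Second in the row; home at x = 110 mm in the board's frame
- block_3: plain oak block, 50 mm long (its x, along the channel as the board's x), 44 wide, 40 high, 45 to 90 g; origin at the centre of its underside. Third in the row; home at x = 60 mm in the board's frame
- block_4: plain oak block, 50 mm long (its x, along the channel as the board's x), 44 wide, 40 high, 45 to 90 g; origin at the centre of its underside. Tail of the row, farthest from the stop, the one to push on; its rear face looks to the board's -x. Home at x = 10 mm in the board's frame, its rear face then at x = -15 mm
- turn_button (a joint): turn button's angle (rad) about its upright screw. 0: along its rail, long end away from the end stop; negative (to -0.8): long end swung out off the board; positive: in over the channel, anticlockwise from above; 1.57 (its limit): across the channel, 2 mm behind a row that is home. A row not home blocks it. Starts at -0.45 to -0.05, friction 0.04 N m, stays where left
- button_pivot (a point): on the turn button's screw axis, at its underside (30 mm above the bench); in the board's frame x = -28, y = 39 mm. Turns with the button: its long end points along this point's -x. The button is an oak bar 22 mm wide, 20 high (top 50 mm above the bench), 90 mm long from the screw on the long side, 15 mm on the other; its screw head is 3 mm high
- button_tip (a point): the middle of the end face of the button's long end, 90 mm from the screw, 40 mm above the bench; turns with the button
- cork_block: bystander: hand sanding block of cork with a wooden back, 105 x 62 mm, 32 mm high, lying on the bench; origin under its centre
- glue_bottle: bystander: white plastic glue bottle, 56 mm across, 130 mm high, standing on the bench; origin under its centre
- try_square: bystander: try square lying flat, dark wooden stock 22 x 110 mm (along its y), 18 mm high, with a steel blade 150 mm long along its x from the stock; origin under the middle of the stock
- offcut: bystander: pale softwood offcut 45 x 28 mm, standing 50 mm high on the bench; origin under its centre
There are look-alikes about, which are no part of the job. Leave any blue or pink look-alike of the block_2 alone. What is shaped like the block_4 but purple is not meant.

How it is judged:
On the way, in this order (a step that is already met when the one before it is completed fails the run):
1. the row is home: every block within 4 mm of its place against the end stop (x of block_1 in the frame of sanding_board above 0.156 m and x of block_2 in the frame of sanding_board above 0.106 m and x of block_3 in the frame of sanding_board above 0.056 m and x of block_4 in the frame of sanding_board above 0.006 m), for 0.2 s.
2. the turn button is across the channel behind the row (over 1.45 rad) (value of joint turn_button above 1.45 rad), for 0.2 s.
At the end, for the whole second after the job is handed in: All four blocks lie flat in the channel, at rest, each within 3 mm of its home place (row tight against the end stop, no gaps to speak of), and the turn button stands across the channel behind the tail block (over 1.45 rad of its 1.57) (x of block_1 in the frame of sanding_board above 0.157 m and x of block_2 in the frame of sanding_board above 0.107 m and x of block_3 in the frame of sanding_board above 0.057 m and x of block_4 in the frame of sanding_board above 0.007 m and y of block_1 in the frame of sanding_board between -0.005 and 0.005 m and z of block_1 in the frame of sanding_board between 0.014 and 0.021 m and angle between each of block_1, block_2, block_3, block_4's own z axis and vertical below 0.06 rad and linear speed of each of block_1, block_2, block_3, block_4 below 0.01 m/s and y of block_2 in the frame of sanding_board between -0.005 and 0.005 m and z of block_2 in the frame of sanding_board between 0.014 and 0.021 m and y of block_3 in the frame of sanding_board between -0.005 and 0.005 m and z of block_3 in the frame of sanding_board between 0.014 and 0.021 m and y of block_4 in the frame of sanding_board between -0.005 and 0.005 m and z of block_4 in the frame of sanding_board between 0.014 and 0.021 m and value of joint turn_button above 1.45 rad); the robot touches nothing.
It fails at once if a block is lifted more than 8 mm off the base or tipped by more than 0.25 rad (z of any of block_1, block_2, block_3, block_4 in the frame of sanding_board above 0.026 m or angle between any of block_1, block_2, block_3, block_4's own z axis and vertical above 0.25 rad).
It fails at once if the train comes apart: a gap of more than 8 mm between neighbours (distance between block_1 and block_2 above 0.058 m or distance between block_2 and block_3 above 0.058 m or distance between block_3 and block_4 above 0.058 m).
It fails at once if the gripper stands astride a block or the turn button, as for a grasp ((x of the grasp point in the frame of block_1 between -0.024 and 0.024 m and y of the grasp point in the frame of block_1 between -0.018 and 0.018 m and z of the grasp point in the frame of block_1 between -0.01 and 0.055 m) or (x of the grasp point in the frame of block_2 between -0.024 and 0.024 m and y of the grasp point in the frame of block_2 between -0.018 and 0.018 m and z of the grasp point in the frame of block_2 between -0.01 and 0.055 m) or (x of the grasp point in the frame of block_3 between -0.024 and 0.024 m and y of the grasp point in the frame of block_3 between -0.018 and 0.018 m and z of the grasp point in the frame of block_3 between -0.01 and 0.055 m) or (x of the grasp point in the frame of block_4 between -0.024 and 0.024 m and y of the grasp point in the frame of block_4 between -0.018 and 0.018 m and z of the grasp point in the frame of block_4 between -0.01 and 0.055 m) or (x of the grasp point in the frame of button_pivot between -0.092 and 0.017 m and y of the grasp point in the frame of button_pivot between -0.009 and 0.009 m and z of the grasp point in the frame of button_pivot between -0.01 and 0.034 m)).
It fails at once if a bystander (cork block, glue bottle, try square, offcut) is moved more than 20 mm (distance of any of cork_block, glue_bottle, try_square, offcut from where it was at the start of the episode above 0.02 m).
It also fails if it takes over 51 s, if anything falls off the work surface, if the arm or the gripper's body presses on something with over 40 N, if the wrist force passes 120 N, or if a joint passes its speed limit or range.

## Working session

There is one attempt and no reset: what is moved stays moved. The work goes in short steps, Python scripts to look and compute and a shell command to move; the robot and the scene stay as the last step left them, time stands still between calls to the robot, and variables do not carry over. Pictures are saved under pics/ and viewed, and the job is handed in when it is done.

```bash
mkdir -p pics; python3 - <<'E'
from cell import readout, vision, ctrl, finder
import cv2, numpy as np
s=readout.get_state(); print(s)
for c in ("side","top"):
    im=vision.snapshot(c); cv2.imwrite(f"pics/{c}0.png",cv2.resize(im[:,:,::-1],None,fx=1.5,fy=1.5,interpolation=cv2.INTER_CUBIC))
    k=vision.calibration(c); print(c,k)
    R=np.array(k["R"]);t=np.array(k["t"])
    for q in ("sanding_board","block_1","turn_button","button_tip","button_pivot","rail_middle","dowel_top","stop_face"):
        for d in finder.search_frame(c,q)[:8]:
            p=np.array(d["location"]); 
            f=192/np.tan(np.radians(k["vfov"]/2))
            print(q,round(d["score"],2),np.round(R.T@(p-t),4),np.round([k["cx"]+f*p[0]/p[2],k["cy"]+f*p[1]/p[2]]))
E
```

```text
{'time_s': 0.0, 'joints': array([-1.27938529e+00,  1.31173967e-01,  1.48930565e+00,  3.40906568e-06,
        1.52300980e+00, -8.53953719e-02]), 'qvel': array([ 0.00077342, -0.00024819, -0.00017794, -0.00038195, -0.00043489,
        0.00095011]), 'effort': array([ 5.64181755e-04, -5.69400179e+01, -5.00547659e+01, -1.28106408e-04,
        1.48261338e-02,  4.14177782e-05]), 'tcp_pos': array([ 0.22063306, -0.55735309,  0.23022231]), 'orientation': array([-3.08414713e+00, -5.88037062e-01,  3.00861103e-04]), 'contact_force': array([ 0.78513098,  0.48503992, -0.22442403]), 'ft_torque': array([ 0.01273638, -0.00838133, -0.00483483]), 'opening': 0.9956694479890253}
side {'vfov': 56.558503345305674, 'cx': 256.0121565255603, 'cy': 189.02703239764423, 'R': array([[ 0.9366091 , -0.35013421,  0.0130164 ],
       [-0.24435757, -0.67937851, -0.69190622],
       [ 0.2511031 ,  0.64486501, -0.72187004]]), 't': array([-0.53425534,  0.214338  ,  0.6951082 ])}
sanding_board 0.78 [ 0.5752 -0.0883  0.0267] [273. 243.]
sanding_board 0.74 [ 0.7353 -0.0623  0.0288] [333. 214.]
sanding_board 0.55 [0.6721 0.168
[... 1094 characters left out ...]
24, 0.60599354, 1.06523607])}
sanding_board 0.75 [0.5757 0.0123 0.0337] [267. 213.]
block_1 0.97 [ 0.4238 -0.0655  0.0404] [301. 282.]
block_1 0.92 [0.5669 0.0895 0.0608] [232. 215.]
block_1 0.8 [ 0.5785 -0.0049  0.0553] [275. 211.]
block_1 0.77 [ 0.7598 -0.1908  0.0417] [358. 134.]
block_1 0.76 [ 0.4354 -0.1629  0.0397] [345. 278.]
block_1 0.67 [ 0.5864 -0.0588  0.0598] [299. 208.]
turn_button 0.89 [ 0.5467 -0.0544  0.0501] [297. 226.]
button_tip 0.6 [ 0.5384 -0.0568  0.0516] [298. 230.]
button_pivot 0.74 [ 0.5422 -0.0564  0.0504] [298. 228.]
rail_middle 0.9 [0.5756 0.0138 0.0258] [266. 213.]
dowel_top 0.71 [0.5741 0.0122 0.0337] [267. 214.]
stop_face 0.95 [0.5799 0.013  0.0309] [267. 211.]
```

View pics/top0.png

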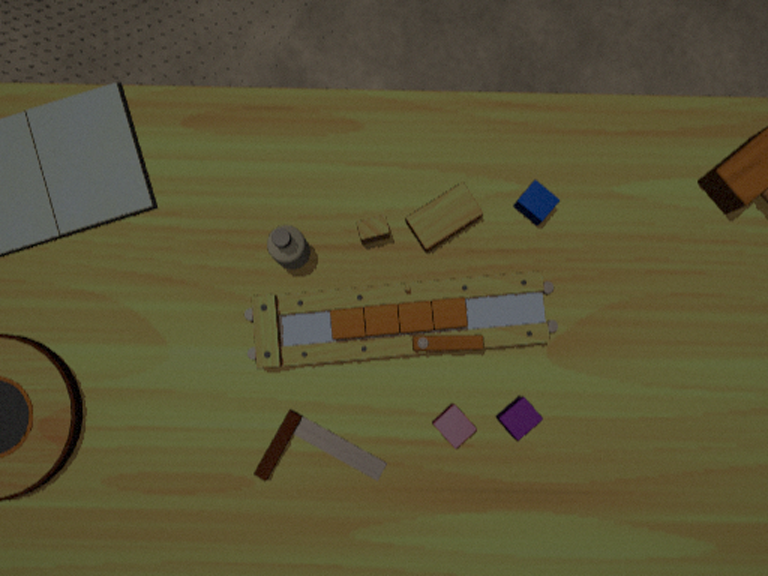

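View pics/side0.png

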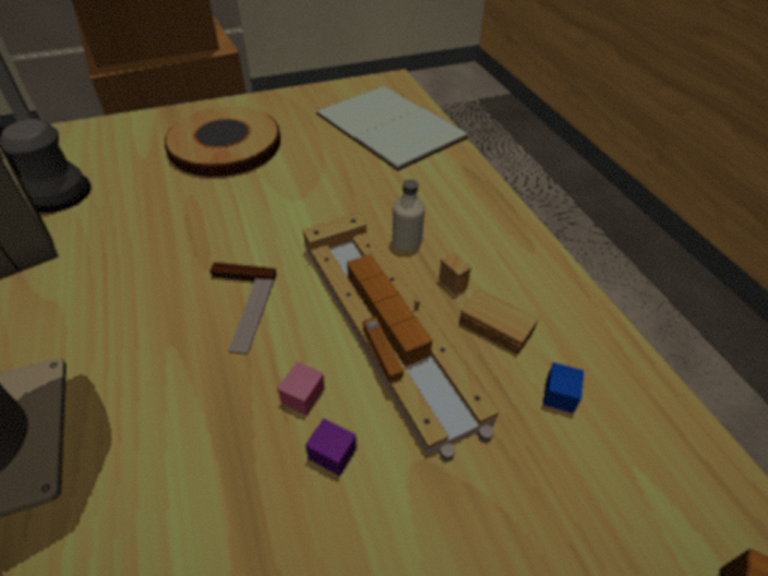

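Top view (512×384 pixels): the oak row spans about (232,215) to (300,209). The turn button runs from its pivot at (281,229) to its tip at (322,229), and the end stop is at (177,220). The things that could be mistaken for a block are pink (303,284), purple (346,278) and blue (358,135). I choose the four brown blocks in the channel. Next is a close crop to check that choice and fit the board.

```bash
cat > h.py <<'E'
from cell import readout, vision, ctrl, finder
import cv2, numpy as np
def cam(c):
    k=vision.calibration(c); f=192/np.tan(np.radians(k["vfov"]/2))
    return np.array(k["R"]),np.array(k["t"]),f,k["cx"],k["cy"]
def proj(c,X):
    R,t,f,cx,cy=cam(c); p=np.atleast_2d(X)@R.T+t
    return np.c_[cx+f*p[:,0]/p[:,2],cy+f*p[:,1]/p[:,2]]
def back(c,uv,z):
    R,t,f,cx,cy=cam(c); d=R.T@np.array([(uv[0]-cx)/f,(uv[1]-cy)/f,1]); o=-R.T@t
    return o+d*(z-o[2])/d[2]
def crop(c,x0,y0,x1,y1,s,name,im=None):
    if im is None: im=vision.snapshot(c)
    a=im[y0:y1,x0:x1,::-1].astype(float); a=np.clip(a*1.7,0,255).astype(np.uint8)
    cv2.imwrite(name,cv2.resize(a,None,fx=s,fy=s,interpolation=cv2.INTER_CUBIC)); return im
E
python3 - <<'E'
from h import *
im=crop("top",155,170,385,260,3.4,"pics/topc.png"); np.save("top.npy",im)
im=crop("side",190,130,345,315,3.2,"pics/sidec.png"); np.save("side.npy",im)
E
```

```text
(no output)
```

View pics/topc.png

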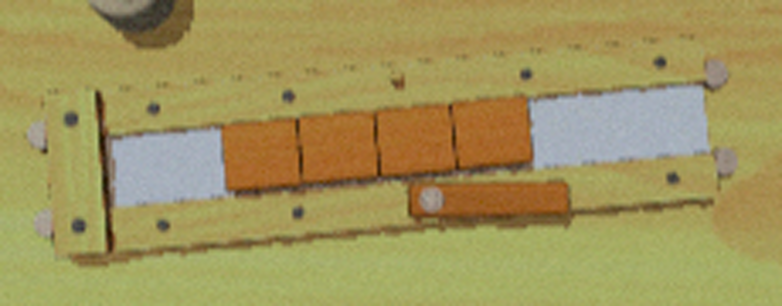

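View pics/sidec.png

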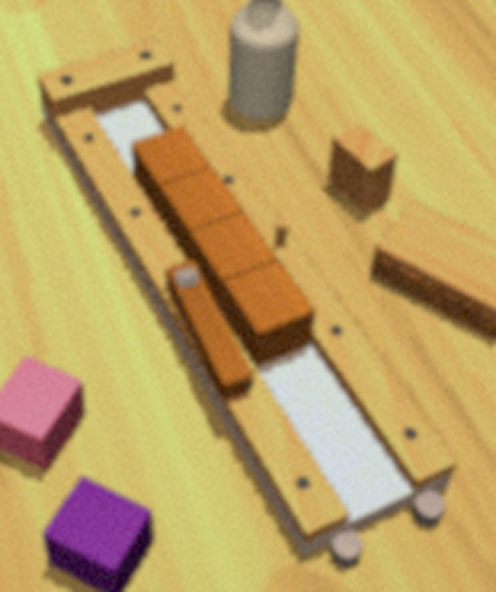

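```bash
cat > fit.py <<'E'
from h import *
from scipy.optimize import least_squares
T=lambda u,v:(155+u/3.4,170+v/3.4)
S=lambda u,v:(190+u/3.2,130+v/3.2)
obs=[]
def b(x,y,z): return lambda p:(x,y,z)
def r(x,y,z): return lambda p:(x+p[3],y,z)       # row tail face at p[3]
def bt(x,y,z):                                    # button frame, -x long
    def g(p):
        c,s=np.cos(p[4]),np.sin(p[4]); return (-.028+c*x-s*y,.039+s*x+c*y,z)
    return g
A=[("top",T(97,92),b(.185,-.054,.048)),("top",T(108,250),b(.185,.054,.048)),("top",T(57,254),b(.22,.054,.048)),("top",T(48,92),b(.22,-.054,.048)),
("top",T(706,86),b(-.22,-.024,.018)),("top",T(718,200),b(-.22,.054,.03)),("top",T(431,199),b(-.028,.039,.053)),("top",T(398,80),b(-.013,-.044,.05)),
("top",T(222,126),r(.2,-.022,.058)),("top",T(227,190),r(.2,.022,.058)),("top",T(528,97),r(0,-.022,.058)),("top",T(532,162),r(0,.022,.058)),
("top",T(567,182),bt(-.09,-.011,.05)),("top",T(569,213),bt(-.09,.011,.05)),
("side",S(258,333),r(0,.022,.058)),("side",S(312,313),r(0,-.022,.058)),("side",S(135,143),r(.2,.022,.058)),("side",S(182,128),r(.2,-.022,.058)),
("side",S(41,77),b(.22,.054,.048)),("side",S(162,48),b(.22,-.054,.048)),("side",S(281,228),b(-.013,-.044,.05)),("side",S(186,275),b(-.028,.039,.053)),
("side",S(222,388),bt(-.09,.011,.05)),("side",S(248,375),bt(-.09,-.011,.05)),("side",S(305,538),b(-.22,.054,.03)),("side",S(345,517),b(-.22,.024,.03)),("side",S(412,480),b(-.22,-.024,.03)),("side",S(453,463),b(-.22,-.054,.03))]
def W(p,q):
    c,s=np.cos(p[2]),np.sin(p[2]); return np.array([p[0]+c*q[0]-s*q[1],p[1]+s*q[0]+c*q[1],q[2]])
def res(p): return np.concatenate([proj(c,W(p,g(p)))[0]-np.array(uv) for c,uv,g in A])
if __name__=="__main__":
    R=least_squares(res,[.575,.013,1.57,-.1,-.2],loss="soft_l1"); p=R.x
    print(p, np.degrees(p[2])); print(np.round(res(p).reshape(-1,2),1).tolist())
    np.save("fit.npy",p)
    for n,q in dict(tail=(p[3],0,.038),stop=(.185,0,.038),pivot=(-.028,.039,.05),dowel=(-.013,-.044,.05),end=(-.22,0,.018)).items(): print(n,W(p,q))
    print("tip",W(p,bt(-.09,0,.04)(p)))
    print("tool yaw", cv2.Rodrigues(readout.get_state()["orientation"])[0].round(3).tolist())
E
python3 fit.py
```

```text
[ 0.57714541  0.01022629  1.67753419 -0.09601067 -0.0742345 ] 96.11562882045966
[[-0.2, -2.0], [0.0, -0.1], [-0.7, 0.0], [-1.4, -0.7], [-0.6, -1.0], [0.7, -0.8], [0.3, -0.2], [-0.1, -1.7], [-0.1, -1.2], [0.0, -0.2], [0.0, -0.4], [0.8, 0.3], [0.7, -0.6], [0.4, 0.2], [-1.7, 1.1], [-0.1, -0.1], [-2.2, 0.1], [-0.4, -0.6], [-1.9, -0.6], [-2.0, -2.9], [-0.6, -0.7], [-0.8, 0.7], [-0.8, -0.0], [1.0, 0.6], [-1.0, -0.0], [0.2, 0.0], [0.3, 1.6], [0.1, 0.9]]
tail [ 0.58737393 -0.08523797  0.038     ]
stop [0.55743638 0.19417344 0.038     ]
pivot [ 0.54135035 -0.02176923  0.05      ]
dowel [0.62227996 0.00198783 0.05      ]
end [ 0.60058317 -0.20852167  0.018     ]
tip [ 0.54427513 -0.1117217   0.04      ]
tool yaw [[0.93, 0.368, 0.0], [0.368, -0.93, -0.0], [0.0, 0.0, -1.0]]
```

The crop confirms that the four brown blocks in the channel are the row and the brown bar with the grey screw is the button. The fit puts the tail face at board x = -96 mm, 81 mm short of the stop, with the button at -0.07 rad. Now a planning helper.

```bash
cat > go.py <<'E'
import sys
from h import *
from fit import W
p=np.load("fit.npy"); s=readout.get_state()
R=cv2.Rodrigues(s["orientation"])[0]; pos=s["tcp_pos"]
c,sn=np.cos(p[2]),np.sin(p[2]); Rb=np.array([[c,-sn,0],[sn,c,0],[0,0,1]])
print("t",s["time_s"],"board mm",np.round(1e3*Rb.T@(pos-[p[0],p[1],0]),1),"force board",np.round(Rb.T@s["contact_force"],1),"open",round(s["opening"],2))
h=np.degrees(np.arctan2(R[1,0],R[0,0])-p[2]); h=(h+180)%360-180
print("spin to align tool x with board x: %.1f"%h, "toolz",R[:,2].round(3), "axes in board x:",(Rb.T@R)[:2,:2].round(3).tolist())
for a in sys.argv[1:]:
    x,y,z=[float(v)/1e3 for v in a.split(",")]
    print(a,"-> cm",np.round(100*R.T@(W(p,(x,y,z))-pos),2))
E
python3 go.py -145,0,200 -145,0,80
```

```text
t 1.0 board mm [-526.9  414.9  231.3] force board [-0.8  0.3  0.2] open 1.0
spin to align tool x with board x: -74.5 toolz [ 0. -0. -1.] axes in board x: [[0.267, -0.964], [-0.964, -0.267]]
-145,0,200 -> cm [ 50.17 -25.74   3.13]
-145,0,80 -> cm [ 50.17 -25.74  15.13]
```

```bash
python3 -m crank '[{"tx":5,"ty":-2.6,"spin":-10},{"tx":10,"ty":-5.2,"spin":-20},{"tx":15,"ty":-7.8,"spin":-30},{"tx":20,"ty":-10.4,"spin":-40},{"tx":25,"ty":-13,"spin":-50}]' 1 30; python3 go.py -145,0,200
```

```text
t 1.0 board mm [-526.9  414.9  231.3] force board [-0.8  0.3  0.2] open 1.0
spin to align tool x with board x: -74.5 toolz [ 0. -0. -1.] axes in board x: [[0.267, -0.964], [-0.964, -0.267]]
-145,0,200 -> cm [ 50.17 -25.74   3.13]validation failed for argument at $[0]...
```

All keys are required, it seems.

```bash
python3 -m crank '[{"tx":5,"ty":-2.6,"tz":0,"spin":-10},{"tx":10,"ty":-5.2,"tz":0,"spin":-20},{"tx":15,"ty":-7.8,"tz":0,"spin":-30},{"tx":20,"ty":-10.4,"tz":0,"spin":-40},{"tx":25,"ty":-13,"tz":0,"spin":-50}]' 1 30; python3 go.py -145,0,200
```

```text
time_s: 1.62
tcp_pos: [0.4064, -0.3436, 0.2315]
orientation: [2.543, 1.844, 0.0]
contact_force: [0.7, -0.5, -0.5]
opening: -0.002
t 1.625 board mm [-333.6  207.5  231.5] force board [-0.6 -0.7 -0.5] open -0.0
spin to align tool x with board x: -24.2 toolz [ 0. -0. -1.] axes in board x: [[0.912, -0.41], [-0.41, -0.912]]
-145,0,200 -> cm [25.71 11.18  3.15]
```

```bash
python3 -m crank '[{"tx":5.1,"ty":2.2,"tz":0,"spin":-8},{"tx":10.3,"ty":4.5,"tz":0,"spin":-16},{"tx":15.4,"ty":6.7,"tz":1,"spin":-24.2},{"tx":20.5,"ty":9,"tz":2,"spin":-24.2},{"tx":25.7,"ty":11.2,"tz":3,"spin":-24.2}]'; python3 go.py -145,0,80
python3 - <<'E'
from h import *
crop("side",150,60,400,315,2.3,"pics/side1.png")
crop("top",155,120,385,290,3.4,"pics/top1.png")
E
```

```text
time_s: 2.25
tcp_pos: [0.5939, -0.1327, 0.2015]
orientation: [2.099, 2.336, 0.0]
contact_force: [1.0, -0.3, 0.4]
opening: 0.001
t 2.25 board mm [-143.9   -1.4  201.5] force board [-0.4 -1.   0.4] open 0.0
spin to align tool x with board x: -0.0 toolz [ 0.001 -0.001 -1.   ] axes in board x: [[1.0, -0.0], [-0.0, -1.0]]
-145,0,80 -> cm [-0.1  -0.15 12.15]
```

View pics/side1.png

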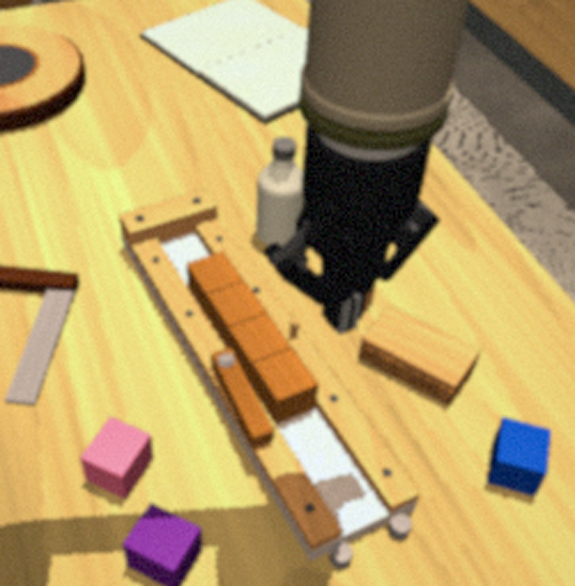

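View pics/top1.png

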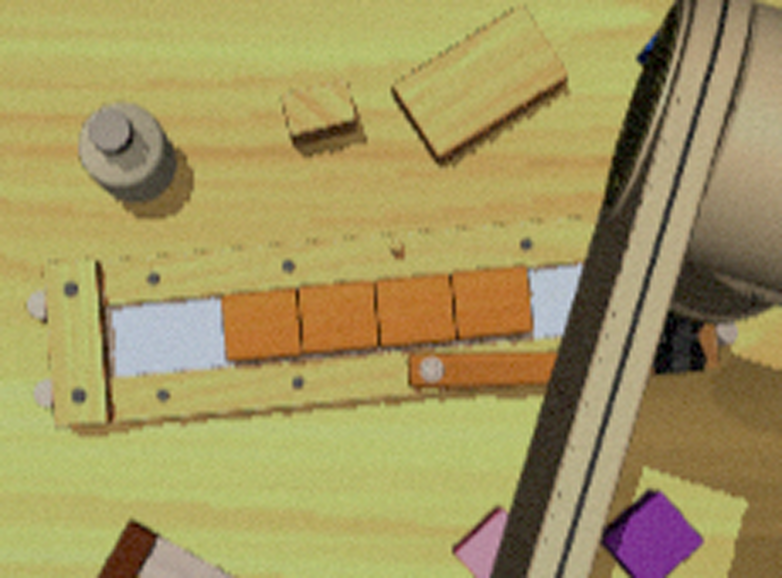

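The side view shows the shut fingertips at about (345,325) in the crop, above the channel behind the tail, with nothing disturbed. Descending behind the tail.

```bash
python3 -m crank '[{"tx":0,"ty":-0.1,"tz":5,"spin":0},{"tx":0,"ty":-0.1,"tz":10,"spin":0},{"tx":0,"ty":-0.1,"tz":14,"spin":0},{"tx":0,"ty":-0.1,"tz":16.6,"spin":0},{"tx":0,"ty":-0.1,"tz":16.6,"spin":0}]'; python3 go.py -110,0,35
python3 - <<'E'
from h import *
crop("side",190,130,345,315,3.2,"pics/side2.png")
E
```

```text
time_s: 2.98
tcp_pos: [0.5909, -0.1285, 0.0309]
orientation: [-2.09, -2.336, 0.002]
contact_force: [0.5, 0.3, -0.5]
opening: 0.002
t 2.975 board mm [-139.4    1.1   30.9] force board [ 0.2 -0.5 -0.5] open 0.0
spin to align tool x with board x: 0.3 toolz [-0.006  0.003 -1.   ] axes in board x: [[1.0, 0.005], [0.005, -1.0]]
-110,0,35 -> cm [ 2.94  0.12 -0.4 ]
```

View pics/side2.png

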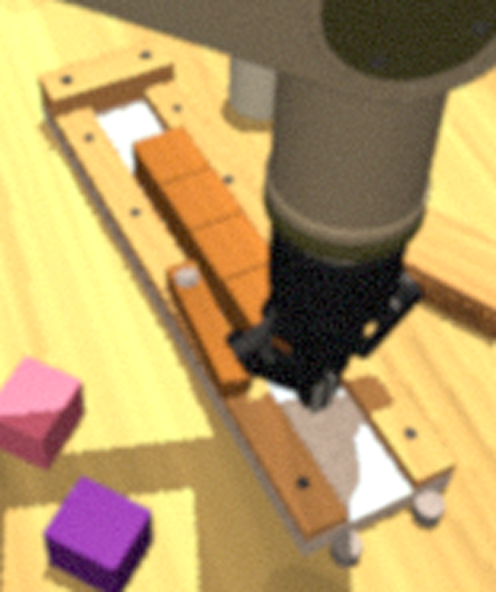

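```bash
python3 - <<'E'
from h import *
p=np.load("fit.npy")
c,s=np.cos(p[2]),np.sin(p[2]); Rb=np.array([[c,-s,0],[s,c,0],[0,0,1]])
for uv in ((230,335),(235,350),(265,378),(300,395),(318,408),(420,285)):
  u=(190+uv[0]/3.2,130+uv[1]/3.2)
  a=Rb.T@(back("side",u,0)-[p[0],p[1],0]);b=Rb.T@(back("side",u,.1)-[p[0],p[1],0])
  for x in (-.152,-.128):
    k=(x-a[0])/(b[0]-a[0]); print(uv,np.round(1e3*(a+k*(b-a))))
E
```

```text
(230, 335) [-152.   70.  156.]
(230, 335) [-128.   57.  119.]
(235, 350) [-152.   67.  140.]
(235, 350) [-128.   53.  102.]
(265, 378) [-152.   46.  100.]
(265, 378) [-128.   30.   59.]
(300, 395) [-152.   19.   65.]
(300, 395) [-128.    2.   21.]
(318, 408) [-152.    4.   40.]
(318, 408) [-128.  -14.   -6.]
(420, 285) [-152.  -57.  130.]
(420, 285) [-128.  -80.   91.]
```

Gripper knuckles stay above about 80 mm, so they clear the button. Approaching slowly.

```bash
python3 -m crank '[{"tx":1,"ty":0.1,"tz":-0.4,"spin":0},{"tx":1.8,"ty":0.1,"tz":-0.4,"spin":0},{"tx":2.4,"ty":0.1,"tz":-0.4,"spin":0},{"tx":2.9,"ty":0.1,"tz":-0.4,"spin":0},{"tx":3.3,"ty":0.1,"tz":-0.4,"spin":0}]'; python3 go.py -26,0,35
```

```text
time_s: 3.65
tcp_pos: [0.5898, -0.0957, 0.0373]
orientation: [-2.092, -2.339, 0.0]
contact_force: [-0.6, 0.5, -0.3]
opening: 0.001
t 3.65 board mm [-106.7   -1.3   37.3] force board [ 0.5  0.5 -0.3] open 0.0
spin to align tool x with board x: 0.3 toolz [-0.003  0.002 -1.   ] axes in board x: [[1.0, 0.005], [0.005, -1.0]]
-26,0,35 -> cm [ 8.07 -0.1   0.25]
```

```bash
python3 -m crank '[{"tx":0.4,"ty":0,"tz":0,"spin":0},{"tx":0.8,"ty":0,"tz":0,"spin":0},{"tx":1.2,"ty":0,"tz":0,"spin":0},{"tx":1.6,"ty":0,"tz":0,"spin":0},{"tx":2,"ty":0,"tz":0,"spin":0}]'; python3 go.py -26,0,35
python3 - <<'E'
from h import *
crop("top",155,170,385,260,3.4,"pics/top3.png")
crop("side",190,130,345,315,3.2,"pics/side3.png")
E
```

```text
time_s: 4.28
tcp_pos: [0.5875, -0.0756, 0.0372]
orientation: [-2.092, -2.339, 0.0]
contact_force: [0.4, -2.0, -0.1]
opening: 0.002
t 4.275 board mm [-86.4  -1.2  37.2] force board [-2.  -0.2 -0.1] open 0.0
spin to align tool x with board x: 0.3 toolz [-0.003  0.002 -1.   ] axes in board x: [[1.0, 0.005], [0.005, -1.0]]
-26,0,35 -> cm [ 6.04 -0.09  0.24]
```

View pics/top3.png

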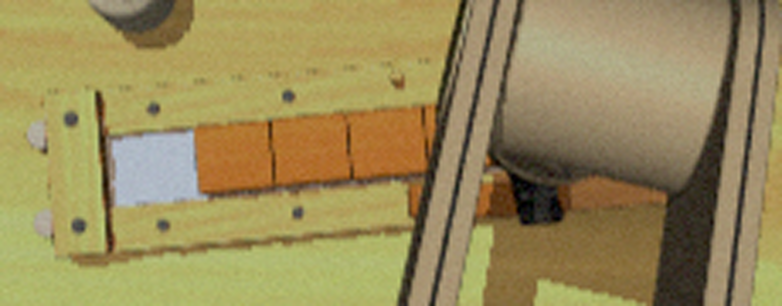

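View pics/side3.png

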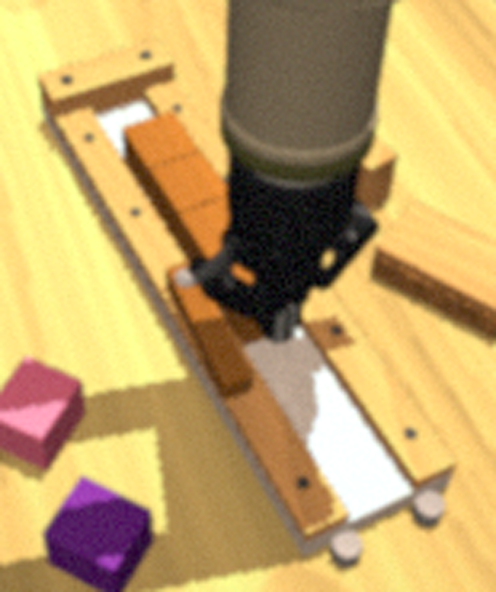

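The train moves as one: the leading face went from 222 to 195 in the top crop, about 18 mm, with no gaps and about 2 N. Continuing.

```bash
python3 -m crank '[{"tx":0.6,"ty":0,"tz":0.1,"spin":0},{"tx":1.3,"ty":0,"tz":0.1,"spin":0},{"tx":2.0,"ty":0,"tz":0.1,"spin":0},{"tx":2.7,"ty":0,"tz":0.1,"spin":0},{"tx":3.4,"ty":-0.1,"tz":0.1,"spin":0}]'; python3 -m crank '[{"tx":0.6,"ty":0,"tz":0,"spin":0},{"tx":1.1,"ty":0,"tz":0,"spin":0},{"tx":1.5,"ty":0,"tz":0,"spin":0},{"tx":1.8,"ty":0,"tz":0,"spin":0},{"tx":2.0,"ty":0,"tz":0,"spin":0}]'; python3 go.py -26,0,35
python3 - <<'E'
from h import *
crop("top",155,170,385,260,3.4,"pics/top4.png")
E
```

```text
time_s: 5.0
tcp_pos: [0.5835, -0.0417, 0.0372]
orientation: [-2.093, -2.34, -0.001]
contact_force: [0.5, -6.0, 4.5]
opening: 0.003
time_s: 5.62
tcp_pos: [0.5813, -0.0217, 0.0372]
orientation: [-2.093, -2.34, -0.001]
contact_force: [0.1, -4.6, 0.9]
opening: 0.002
t 5.625 board mm [-32.2  -0.7  37.2] force board [-4.6  0.4  0.9] open 0.0
spin to align tool x with board x: 0.3 toolz [-0.001  0.002 -1.   ] axes in board x: [[1.0, 0.005], [0.005, -1.0]]
-26,0,35 -> cm [ 0.62 -0.07  0.22]
```

View pics/top4.png

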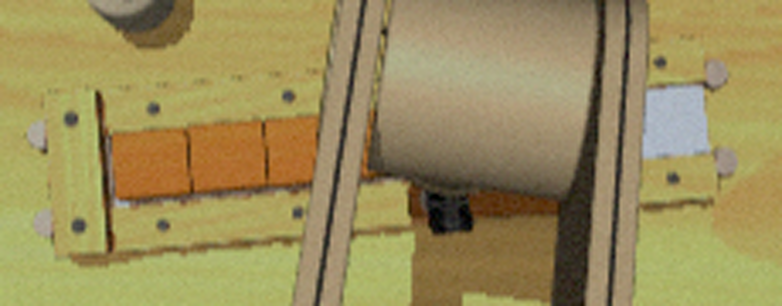

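The lead face is a few millimetres short of the stop. Creeping in until the force rises.

```bash
python3 -m crank '[{"tx":0.2,"ty":0,"tz":0,"spin":0},{"tx":0.3,"ty":0,"tz":0,"spin":0},{"tx":0.4,"ty":0,"tz":0,"spin":0},{"tx":0.5,"ty":0,"tz":0,"spin":0}]'; python3 go.py; python3 -m crank '[{"tx":0.1,"ty":0,"tz":0,"spin":0},{"tx":0.2,"ty":0,"tz":0,"spin":0}]'; python3 go.py
```

```text
time_s: 6.18
tcp_pos: [0.5807, -0.0165, 0.0372]
orientation: [-2.092, -2.34, -0.001]
contact_force: [0.3, -3.7, 1.0]
opening: -0.0
t 6.175 board mm [-27.   -0.7  37.2] force board [-3.8  0.1  1. ] open -0.0
spin to align tool x with board x: 0.3 toolz [-0.001  0.002 -1.   ] axes in board x: [[1.0, 0.005], [0.005, -1.0]]
time_s: 6.42
tcp_pos: [0.5804, -0.0145, 0.0372]
orientation: [-2.092, -2.34, -0.001]
contact_force: [0.7, -3.7, 1.9]
opening: -0.0
t 6.425 board mm [-24.9  -0.6  37.2] force board [-3.8 -0.3  1.9] open -0.0
spin to align tool x with board x: 0.3 toolz [-0.001  0.002 -1.   ] axes in board x: [[1.0, 0.005], [0.005, -1.0]]
```

```bash
python3 -m crank '[{"tx":0.1,"ty":0,"tz":0,"spin":0},{"tx":0.2,"ty":0,"tz":0,"spin":0}]'; python3 go.py; python3 - <<'E'
from h import *
crop("top",155,170,275,260,6,"pics/top5.png")
E
```

```text
time_s: 6.68
tcp_pos: [0.5804, -0.0133, 0.0373]
orientation: [-2.093, -2.341, 0.0]
contact_force: [1.1, -11.2, 1.2]
opening: -0.002
t 6.675 board mm [-23.8  -0.7  37.3] force board [-11.3   0.1   1.2] open -0.0
spin to align tool x with board x: 0.3 toolz [-0.001  0.001 -1.   ] axes in board x: [[1.0, 0.005], [0.005, -1.0]]
```

View pics/top5.png

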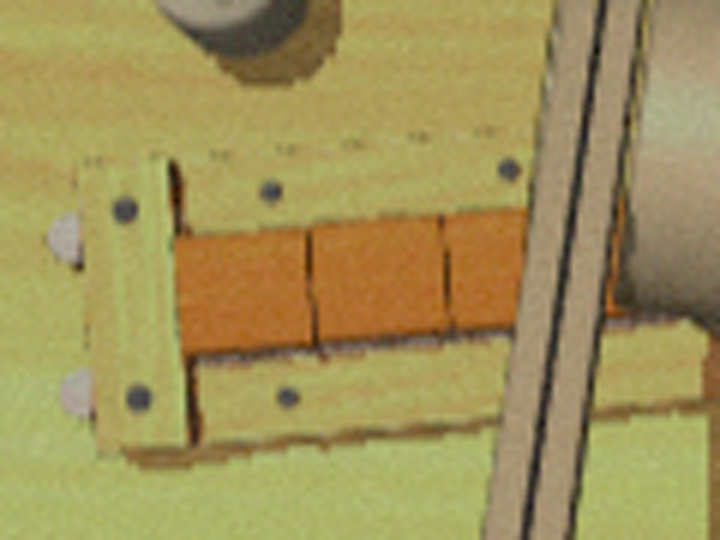

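The row now meets the stop at (178,290) and the force has jumped to 11 N. Pressing a little more and holding.

```bash
python3 -m crank '[{"tx":0.1,"ty":0,"tz":0,"spin":0},{"tx":0.2,"ty":0,"tz":0,"spin":0},{"tx":0.2,"ty":0,"tz":0,"spin":0},{"tx":0.2,"ty":0,"tz":0,"spin":0}]'; python3 go.py
```

```text
time_s: 7.22
tcp_pos: [0.5806, -0.0132, 0.0374]
orientation: [2.094, 2.34, -0.002]
contact_force: [3.0, -12.1, -0.6]
opening: -0.001
t 7.225 board mm [-23.7  -0.9  37.4] force board [-12.3  -1.7  -0.6] open -0.0
spin to align tool x with board x: 0.3 toolz [ 0.    -0.002 -1.   ] axes in board x: [[1.0, 0.004], [0.004, -1.0]]
```

```bash
python3 -m crank '[{"tx":-1,"ty":0,"tz":0,"spin":0},{"tx":-3,"ty":0,"tz":0,"spin":0},{"tx":-4.5,"ty":0,"tz":-3,"spin":0},{"tx":-6,"ty":0,"tz":-7,"spin":0},{"tx":-8,"ty":-2,"tz":-8,"spin":0}]'; python3 go.py -95,90,110; python3 -m crank '[{"tx":-0.5,"ty":-4,"tz":0,"spin":0},{"tx":-0.5,"ty":-7,"tz":0,"spin":0},{"tx":-0.5,"ty":-7,"tz":0,"spin":0}]'; python3 go.py -95,90,110;
python3 - <<'E'
from h import *
crop("top",155,170,385,260,3.4,"pics/top6.png")
crop("side",190,130,345,315,3.2,"pics/side6.png")
E
```

```text
time_s: 7.85
tcp_pos: [0.5721, -0.0962, 0.1211]
orientation: [2.09, 2.337, 0.002]
contact_force: [0.3, 0.1, -0.3]
opening: 0.006
t 7.85 board mm [-105.3   16.4  121.1] force board [ 0.1 -0.3 -0.3] open 0.01
spin to align tool x with board x: 0.3 toolz [ 0.006 -0.003 -1.   ] axes in board x: [[1.0, 0.005], [0.005, -1.0]]
-95,90,110 -> cm [ 1.07 -7.36  1.07]
time_s: 8.22
tcp_pos: [0.5013, -0.1097, 0.1203]
orientation: [2.092, 2.337, 0.002]
contact_force: [-0.2, -0.5, -0.2]
opening: -0.0
t 8.225 board mm [-111.2   88.2  120.3] force board [-0.5  0.2 -0.2] open -0.0
spin to align tool x with board x: 0.2 toolz [ 0.004 -0.002 -1.   ] axes in board x: [[1.0, 0.004], [0.004, -1.0]]
-95,90,110 -> cm [ 1.62 -0.18  1.03]
```

View pics/top6.png

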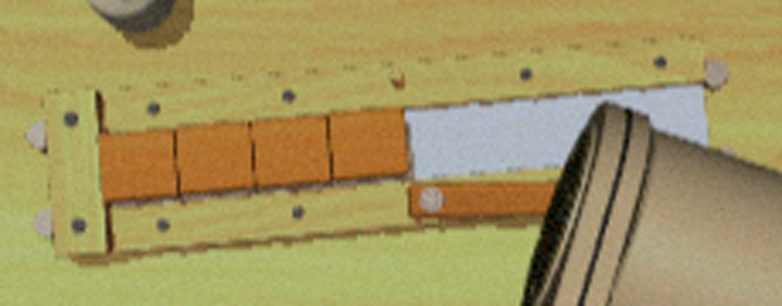

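View pics/side6.png

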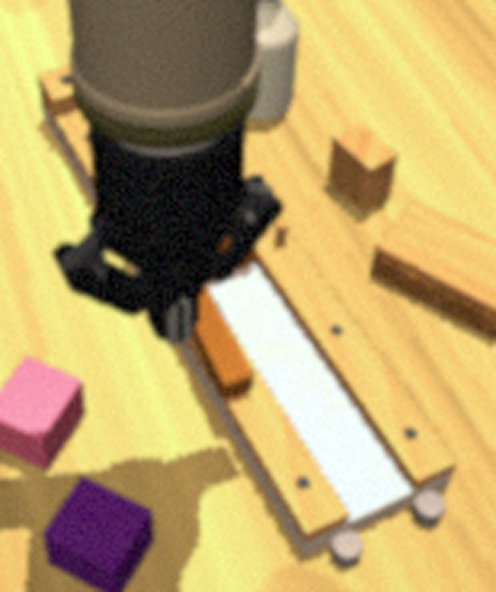

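The row is home and tight: lead face at the stop (100,165), tail face at about (407,140), no gaps. The button is unchanged. Now to compute the swing path.

```bash
cat > arc.py <<'E'
from h import *
from fit import W
p=np.load("fit.npy"); s=readout.get_state(); R=cv2.Rodrigues(s["orientation"])[0]
for th in (-.07,0,.2,.4,.6,.8,1.0,1.2,1.35,1.45,1.52,1.57,1.62):
    n=np.array([np.sin(th),-np.cos(th)]); l=np.array([-np.cos(th),-np.sin(th)])
    h=.010*abs(n[0])+.0145*abs(n[1]); q=np.array([-.028,.039])+.065*l-n*(.011+h)
    print(th,np.round(q*1e3,1),"cm",np.round(100*R.T@(W(p,(q[0],q[1],.038))-s["tcp_pos"]),2))
E
python3 -m crank '[{"tx":1.6,"ty":-0.2,"tz":4,"spin":0},{"tx":1.6,"ty":-0.2,"tz":7,"spin":0},{"tx":1.6,"ty":-0.2,"tz":8.2,"spin":0},{"tx":1.6,"ty":-0.2,"tz":8.2,"spin":0}]'; python3 go.py -95,75,38;  python3 arc.py; python3 - <<'E'
from h import *
crop("side",190,130,345,315,3.2,"pics/side7.png")
E
```

```text
time_s: 8.82
tcp_pos: [0.5002, -0.0939, 0.0384]
orientation: [2.091, 2.337, 0.003]
contact_force: [0.3, -0.3, 0.5]
opening: -0.0
t 8.825 board mm [-95.4  87.6  38.4] force board [-0.4 -0.3  0.5] open -0.0
spin to align tool x with board x: 0.3 toolz [ 0.005 -0.002 -1.   ] axes in board x: [[1.0, 0.004], [0.004, -1.0]]
-95,75,38 -> cm [0.03 1.26 0.05]
-0.07 [-91.   69.6] cm [0.43 1.79 0.05]
0 [-93.   64.5] cm [0.23 2.31 0.05]
0.2 [-97.1  52.7] cm [-0.19  3.48  0.06]
0.4 [-98.9  39.7] cm [-0.37  4.79  0.07]
0.6 [-97.8  25.9] cm [-0.27  6.16  0.07]
0.8 [-93.6  12.1] cm [0.14 7.55 0.08]
1.0 [-86.  -1.] cm [0.89 8.86 0.08]
1.2 [-75.4 -12.3] cm [ 1.95 10.    0.09]
1.35 [-65.6 -19.2] cm [ 2.93 10.69  0.09]
1.45 [-58.3 -22.8] cm [ 3.65 11.05  0.09]
1.52 [-53.  -24.8] cm [ 4.19 11.26  0.09]
1.57 [-49.1 -26. ] cm [ 4.58 11.38  0.09]
1.62 [-46.5 -27. ] cm [ 4.84 11.48  0.09]
```

View pics/side7.png

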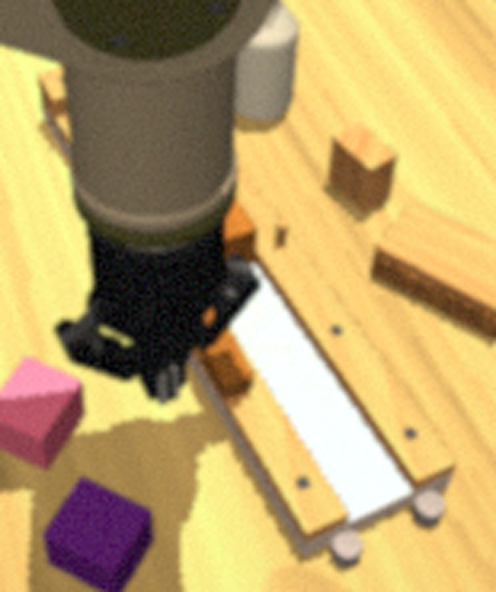

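The fingertips are at about (165,390), outside the button and clear of the pink block. Swinging.

```bash
python3 -m crank '[{"tx":0.2,"ty":1.2,"tz":0,"spin":0},{"tx":0.2,"ty":2.3,"tz":0.1,"spin":0},{"tx":-0.2,"ty":3.4,"tz":0.1,"spin":0},{"tx":-0.3,"ty":4.8,"tz":0.1,"spin":0},{"tx":-0.3,"ty":6.1,"tz":0.1,"spin":0}]'; python3 go.py; python3 arc.py | tail -9;python3 - <<'E'
from h import *
crop("side",190,130,345,315,3.2,"pics/side8.png")
crop("top",155,170,385,260,3.4,"pics/top8.png")
E
```

```text
time_s: 9.5
tcp_pos: [0.5629, -0.0906, 0.039]
orientation: [2.09, 2.336, 0.004]
contact_force: [-1.1, 0.4, 0.4]
opening: 0.003
t 9.5 board mm [-98.7  24.9  39. ] force board [0.5 1.  0.4] open 0.0
spin to align tool x with board x: 0.2 toolz [ 0.007 -0.003 -1.   ] axes in board x: [[1.0, 0.004], [0.004, -1.0]]
0.6 [-97.8  25.9] cm [ 0.09 -0.11  0.1 ]
0.8 [-93.6  12.1] cm [0.51 1.28 0.11]
1.0 [-86.  -1.] cm [1.26 2.59 0.11]
1.2 [-75.4 -12.3] cm [2.32 3.73 0.12]
1.35 [-65.6 -19.2] cm [3.3  4.42 0.12]
1.45 [-58.3 -22.8] cm [4.02 4.78 0.12]
1.52 [-53.  -24.8] cm [4.55 4.99 0.12]
1.57 [-49.1 -26. ] cm [4.95 5.1  0.11]
1.62 [-46.5 -27. ] cm [5.2  5.21 0.11]
```

View pics/side8.png

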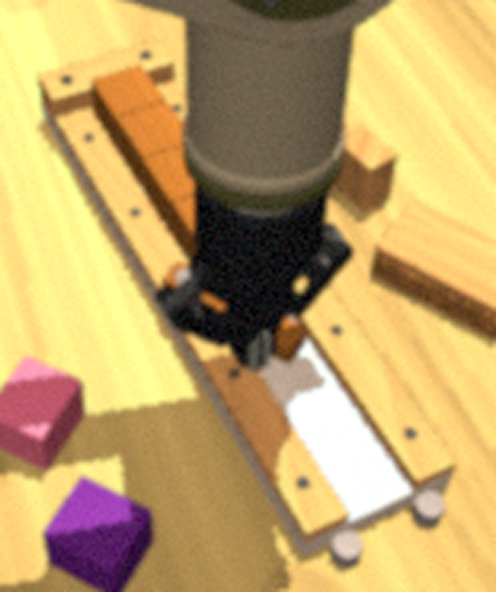

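View pics/top8.png

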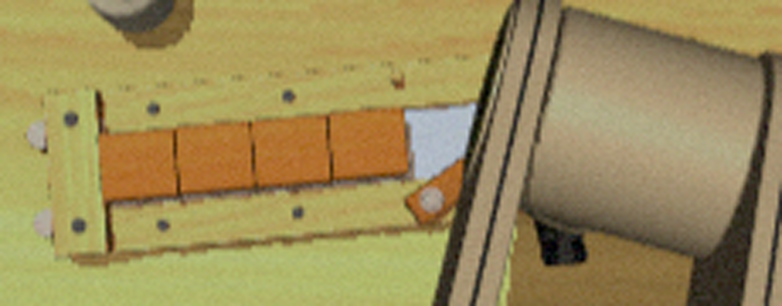

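The button is turning, about 0.6 rad, with its tip over the channel at (290,335) in the side crop. The row is undisturbed. Continuing.

```bash
python3 -m crank '[{"tx":0.5,"ty":1.3,"tz":0.1,"spin":0},{"tx":1.3,"ty":2.6,"tz":0.1,"spin":0},{"tx":2.3,"ty":3.7,"tz":0.1,"spin":0},{"tx":3.3,"ty":4.4,"tz":0.1,"spin":0},{"tx":3.9,"ty":4.7,"tz":0.1,"spin":0}]'; python3 go.py; python3 arc.py | tail -4;python3 - <<'E'
from h import *
crop("side",190,130,345,315,3.2,"pics/side9.png")
E
```

```text
time_s: 10.22
tcp_pos: [0.6062, -0.0454, 0.0384]
orientation: [2.088, 2.337, 0.005]
contact_force: [-0.4, -0.5, 0.2]
opening: -0.002
t 10.225 board mm [-58.4 -23.   38.4] force board [-0.4  0.4  0.2] open -0.0
spin to align tool x with board x: 0.3 toolz [ 0.008 -0.003 -1.   ] axes in board x: [[1.0, 0.006], [0.005, -1.0]]
1.45 [-58.3 -22.8] cm [ 0.01 -0.02  0.04]
1.52 [-53.  -24.8] cm [0.54 0.19 0.04]
1.57 [-49.1 -26. ] cm [0.94 0.3  0.03]
1.62 [-46.5 -27. ] cm [1.19 0.41 0.03]
```

View pics/side9.png

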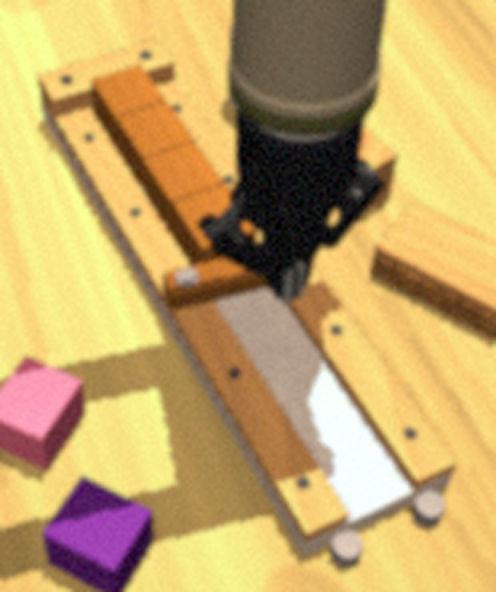

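The button is nearly across (side crop, pivot (187,277)), near 1.4 rad. Pressing on to its limit in small steps.

```bash
python3 -m crank '[{"tx":0.3,"ty":0.1,"tz":0,"spin":0},{"tx":0.5,"ty":0.2,"tz":0,"spin":0},{"tx":0.7,"ty":0.2,"tz":0,"spin":0},{"tx":0.9,"ty":0.2,"tz":0,"spin":0}]'; python3 go.py;  python3 -m crank '[{"tx":0.15,"ty":0,"tz":0,"spin":0},{"tx":0.3,"ty":0,"tz":0,"spin":0}]'; python3 go.py
```

```text
time_s: 10.78
tcp_pos: [0.6074, -0.0359, 0.0385]
orientation: [2.088, 2.336, 0.006]
contact_force: [-0.1, -0.5, -0.5]
opening: 0.001
t 10.775 board mm [-49.1 -25.2  38.5] force board [-0.5  0.1 -0.5] open 0.0
spin to align tool x with board x: 0.3 toolz [ 0.009 -0.003 -1.   ] axes in board x: [[1.0, 0.005], [0.005, -1.0]]
time_s: 11.02
tcp_pos: [0.6073, -0.0341, 0.0387]
orientation: [2.087, 2.335, 0.004]
contact_force: [2.5, -10.0, -1.9]
opening: 0.001
t 11.025 board mm [-47.3 -25.3  38.7] force board [-10.2  -1.4  -1.9] open 0.0
spin to align tool x with board x: 0.3 toolz [ 0.009 -0.005 -1.   ] axes in board x: [[1.0, 0.005], [0.005, -1.0]]
```

The force jumped to 10 N, so the button is at its limit. Holding briefly, then backing off, lifting and looking.

```bash
python3 -m crank '[{"tx":0.1,"ty":0,"tz":0,"spin":0},{"tx":0.1,"ty":0,"tz":0,"spin":0},{"tx":0.1,"ty":0,"tz":0,"spin":0}]'; python3 go.py; python3 -m crank '[{"tx":-1,"ty":0,"tz":0,"spin":0},{"tx":-3,"ty":0,"tz":0,"spin":0},{"tx":-5,"ty":0,"tz":-4,"spin":0},{"tx":-9,"ty":0,"tz":-9,"spin":0},{"tx":-13,"ty":0,"tz":-13,"spin":0}]'; python3 -m crank '[{"tx":-5,"ty":0,"tz":0,"spin":0},{"tx":-10,"ty":0,"tz":0,"spin":0},{"tx":-10,"ty":0,"tz":0,"spin":0},{"tx":-10,"ty":0,"tz":0,"spin":0}]'; python3 go.py
python3 - <<'E'
from h import *
crop("side",190,130,345,315,3.2,"pics/side10.png")
crop("top",155,170,385,260,3.4,"pics/top10.png")
im=vision.snapshot("top"); cv2.imwrite("pics/topf.png",np.clip(im[:,:,::-1]*1.5,0,255).astype(np.uint8))
E
```

```text
time_s: 11.4
tcp_pos: [0.6073, -0.0343, 0.0387]
orientation: [2.086, 2.333, 0.003]
contact_force: [0.4, -5.7, -2.0]
opening: 0.006
t 11.4 board mm [-47.5 -25.2  38.7] force board [-5.8  0.2 -2. ] open 0.01
spin to align tool x with board x: 0.3 toolz [ 0.01  -0.006 -1.   ] axes in board x: [[1.0, 0.005], [0.005, -1.0]]
time_s: 12.02
tcp_pos: [0.6207, -0.1647, 0.1718]
orientation: [2.086, 2.333, 0.003]
contact_force: [1.1, 0.3, -0.3]
opening: -0.002
time_s: 12.52
tcp_pos: [0.6314, -0.2647, 0.1722]
orientation: [2.088, 2.332, 0.004]
contact_force: [0.4, -0.7, 0.2]
opening: 0.002
t 12.525 board mm [-279.1  -24.6  172.2] force board [-0.7 -0.4  0.2] open 0.0
spin to align tool x with board x: 0.2 toolz [ 0.01  -0.006 -1.   ] axes in board x: [[1.0, 0.004], [0.004, -1.0]]
```

View pics/top10.png

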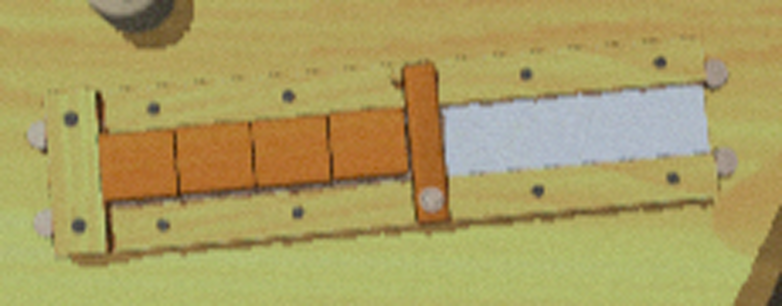

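View pics/side10.png

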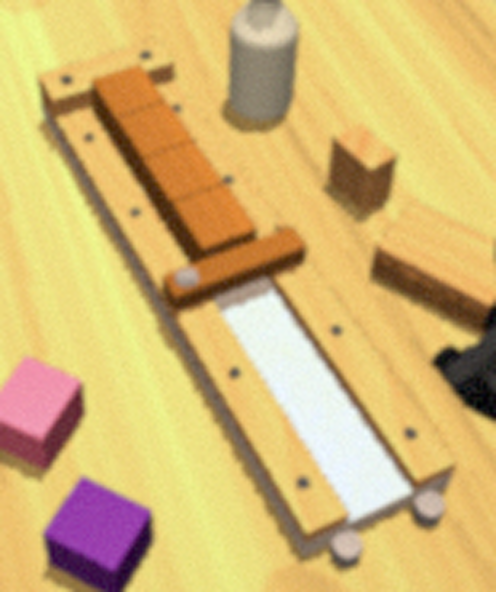

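View pics/topf.png

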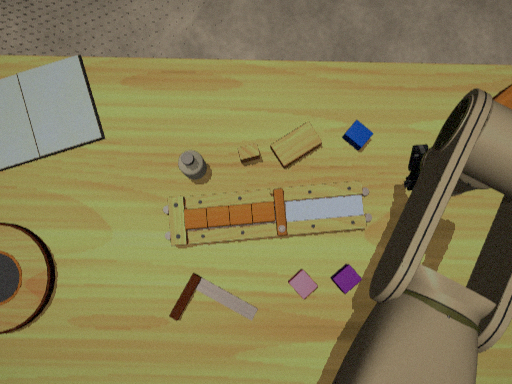

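The button lies square across at (403–448, 62–222) in the top crop, against the dowel and right behind the tail block. The bystanders are where they were. A quick numeric check before handing in.

```bash
python3 - <<'E'
from h import *
p=np.load("fit.npy"); c,s=np.cos(p[2]),np.sin(p[2]); Rb=np.array([[c,-s,0],[s,c,0],[0,0,1]])
B=lambda u,v,z:1e3*(Rb.T@(back("top",(155+u/3.4,170+v/3.4),z)-[p[0],p[1],0]))
tip=B(418,64,.05);piv=B(431,199,.053); d=piv-tip
print("angle",np.arctan2(d[1],d[0]),tip.round(1),piv.round(1))
for q in ((405,107),(409,175),(99,134),(106,200)): print(B(*q,.058).round(1))
for q in ((97,92),(108,250)): print("stop edge",B(*q,.048).round(1))
E
```

```text
angle 1.5745495432461991 [-26.9 -49.6  50. ] [-27.2  39.4  53. ]
[-15.5 -21.4  58. ]
[-14.2  22.9  58. ]
[184.  -20.9  58. ]
[182.6  22.2  58. ]
stop edge [184.8 -49.5  48. ]
stop edge [185.1  54.3  48. ]
```

```bash
python3 -c "
from cell import ctrl
print(ctrl.hand_in())"
```

```text
the job is handed in; nothing more can be done
None
```

The row is home against the end stop, the turn button is locked across behind it, and the job is handed in; hand-in gave no verdict. I pushed the tail block about 81 mm along the channel with the shut fingertips, until the force rose to about 12 N at the stop. I then swung the button round from outside its rail until it met its limit at about 10 N, and drew the arm clear by about 12.5 s.

Last checks, measured in the top picture:
- **Row:** the tail face is at about -15 mm and the lead face at about 183–184 mm, where home is -15 and 185 mm. Part of the 1–2 mm at the lead face is probably corner-picking error. No gaps show.
- **Button:** its angle reads about 1.57 rad.
- **Bystanders and look-alikes:** they look unmoved. I judged this by eye in the pictures and did not measure it.
- **Robot:** it was touching nothing at hand-in.

No check failed. One move call was refused because I left out a key, and the arm did not move.

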